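Clamp jam jars in a hooded delivery carrier

ROBOT

A 7-joint arm with a two-finger parallel gripper is mounted at the origin on the work surface; the furniture and walls round the work are solid. World frame = base frame: x ahead of the robot, y to its left, z up, the work surface at z = 0. Lengths are in m, angles in degrees, forces in N, time in s.
With the tool pointing down it reaches from about 0.4 to 0.85 m from the base axis. Payload 6.9 kg.
Tool frame: the origin (TCP) lies at the very end of the fingers, on their centre line; the grasp point (between the pads) lies 19 mm behind it; z points along the fingers, y is the line along which they close (so a half turn about z gives the same grasp; the last joint's range is limited). The gripper opens to 85 mm and grips with 20 to 120 N. Pads are 22 mm wide; open, the fingers measure 114 mm over their backs; the gripper's body (76 mm by 85 mm) begins 54 mm behind the grasp point. The pads swing forward as they close: fully open they stand 13 mm farther back than shut.
Start: joints at [-67.58, 29.078, -13.613, 85.955, 7.202, 65.827, -8.869], TCP at [0.176, 0.6, 0.231] pointing down, gripper open.
Joint ranges: [-176.47, 176.47], [-13.61, 117.27], [-81.72, 77.17], [0.22, 143.17], [-87.28, 267.28], [10, 112.55], [-165.47, 165.47]. Speed limits (degrees/s): [136.94, 136.94, 180, 180, 180, 180, 180].

INTERFACE

Orientations are given as [roll, pitch, yaw] about the fixed x, y, z axes, in that order (R = Rz(yaw) Ry(pitch) Rx(roll)).
In Python, from rig import arm gives the robot as it stands. The module is installed in compiled form; this text tells all that it offers. Calls block until the motion is done:
- arm.goto(position, orientation): joint-space move of the TCP to a pose.
- arm.move_linear(position, feed=0.15, orientation=None, contact_N=None): straight line of the TCP; orientation=None keeps the orientation; feed is the mean speed in m/s. With contact_N (N) it stops when the force on the tool has changed by that much, and returns True; else False.
- arm.movej(angles): joint-space move.
- arm.ungrasp() and arm.gripper_close(): open the fingers fully, or close them until they stop; the grip force is fixed at half the most.
- arm.wait(seconds).
- arm.ik(position, orientation): joint angles nearest the present ones, or None.
- arm.get_obs(): the state.
- arm.grab_frame(name): name is "scene" or "top"; returns the picture (420x560x3 uint8, red, green, blue); there is no depth.
- arm.camera_info(name): a dict with "camera_matrix" (3x3 intrinsics, pixels), "R" (3x3) and "t" (3): a world point X has camera coordinates R X + t. Camera axes: x right, y down, z forward; pixel columns grow to the right and rows downward; lengths in m; the calibration is good to about 2 mm. A picture is of the moment at which its call begins. camera_info takes no time and is no camera call.
A pose or a line that the arm cannot do raises arm.MotionError and nothing moves.
- arm.close_job(): hands the job in; it is judged then, once.
The state is a dict: "t": time; "qpos": joint angles; "qd": joint speeds; "joint_torque": joint torques, N m; "tool_pos": TCP position; "ee_rot": TCP orientation; "force": force on the tool from outside, world axes, zero at the start; "wrist_torque": the same for the moment, N m; "gripper_width": opening from 0.0 (shut) to 1.0 (fully open); "grasp_force": force on a finger pad.
Only numpy, scipy, OpenCV 4.12 (cv2) and the standard library are available. Lean on these libraries where they do the work, as an engineer would, in place of code of your own. Each camera call takes 0.05 s, during which the arm holds its last target. There are 200 camera calls.

TASK

Pack the jam jars for delivery: turn the black latch on the clear-hooded jar carrier a quarter turn to free the hood, tip the hood right back, and stand every jam jar that is on the table upright in one row in the tray. Wind the red clamp knob clockwise until the jars are pressed snugly together and its clutch first slips, and stop there without grinding on. Then lower the hood fully, turn the latch back over it, and leave the other things on the table where they are.

Things in the scene. Friction and masses are not known exactly. Their poses are not given: they have to be found in the camera images.
- case: jar carrier, fixed: wooden tray 152 (x) by 368 mm (y) under a clear hood with aluminium edges. x from front (handle) to back (hinge), y along the row of jars towards the latch post, z up; origin on the table under the middle of the jar bay. Shut hood: x -69..73, y -196..127, z 18..112 mm. Latch post x -55..-5, y 130..164, top z 110. Clamp housing y -188..-128, top z 62
- jar_floor (a point): middle of the jar bay on the tray floor, z = 14 mm; axes as the carrier's. The bay runs along y from the pusher to the end stop, 110 mm off each way at the start, room for three jars in one row, between low kerbs at x = +-38 to 46 mm that rise 16 mm above the floor. With the hood back nothing else stands beside the row
- end_stop (a point): middle of the cork face of the end stop that the jars are pressed against, 36 mm above the table; the stop is 84 mm wide, its top at z = 59 mm
- hood (a joint): opening angle of the hood about its lower back edge, rad: 0 shut, 1.9 tipped right back at its stop. At about 1.75 or more it leaves room for a gripper over the row; the hood then reaches about 130 mm behind the hinge and 170 mm high. Stiff hinge: it stays where it is left; about 5 N at the handle moves it
- hood_handle (a point): middle of the hood's handle, a round bar 10 mm thick and 100 mm long along the carrier's y, 36 mm in front of the hood's front wall, z = 94 mm when shut. Pinch it from above, fingers closing along the carrier's x; it turns in the fingers as the hood swings. Hood shut: 180 mm before and 64 mm above the hinge line; hood back: on top
- hood_hinge (a point): point on the hood's hinge line (axis along the carrier's y) in line with the handle's middle, z = 30 mm
- latch (a joint): angle of the quarter-turn cam latch, rad: 0 latched (steel tongue lies over the hood's top and blocks it), 1.57 released (tongue points to the back, clear of the hood); grows counter-clockwise seen from above. The tongue clears the hood above about 1.25. Turns easily, stays where it is left
- latch_grip (a point): middle of the black bar grip above the latch post, on the latch's upright axis, z = 141 mm. The bar is 14 mm thick, 42 mm long along this frame's y, 26 mm high; it turns with the latch
- drive (a joint): angle of the aluminium dial under the clamp knob, rad: 0 with the pusher right back, grows clockwise seen from above; each rad moves the pusher 16 mm towards the end stop through a belt under the tray
- clutch (a joint): angle the red knob has slipped clockwise past the dial, rad: 0 at the start, white mark on the knob over the red mark on the dial. The drag clutch carries the dial along up to 0.34 N m; then the dial stops and the knob slips. 0.04 to 0.8 rad counts as stopped at the first slip; turning back does not undo slip or slip itself: it backs the pusher off
- clamp_knob (a point): middle of the red clamp knob's wing, on its upright axis, z = 90 mm. The wing is 14 mm thick, 44 mm long along this frame's x (towards the white mark), 24 mm high, top at z = 100 mm; the dial below has a 26 mm radius, top at z = 68 mm. Wound by regrasping; the clamp holds where it is left
- pusher (a joint): travel of the pusher from its rearmost place towards the end stop, m: 0 to 0.120
- pusher_face (a point): middle of the pusher's cork face that meets the jars, 36 mm above the table; the pusher is 70 mm wide, its top at z = 57 mm; y points to the jars
- jar0: jam jar with a dark brown screw lid and a purple-brown filling, round, 66 mm diameter, 85 mm high, about 0.3 kg; origin at the centre of its underside, z up; grasp round the body from above. May be absent
- jar1: jam jar with a ochre lid and an orange filling, round, 66 mm diameter, 85 mm high, about 0.3 kg; origin at the centre of its underside, z up; grasp round the body from above. May be absent
- jar2: jam jar with a black lid and a black label, round, 66 mm diameter, 85 mm high, about 0.3 kg; origin at the centre of its underside, z up; grasp round the body from above. May be absent
- jar3: jam jar with a red lid and a pinkish filling, round, 66 mm diameter, 85 mm high, about 0.3 kg; origin at the centre of its underside, z up; grasp round the body from above. May be absent
- shaker: sugar shaker, 62 mm by 128 mm high, at the back right; origin at its foot; stays
- stamp: wooden hand stamp, 36 x 36 x 82 mm, at the back left; origin at its foot; stays

How it is judged (in metres and radians):
On the way, in this order (a step that is already met when the one before it is completed fails the run):
1. the latch is turned to its released position, the hood still shut (value of joint latch above 1.2 rad and value of joint hood below 0.1 rad), for 0.1 s.
2. the hood is tipped back (value of joint hood above 1.2 rad), for 0.2 s.
3. all jars stand upright in the row in the tray, the pusher against them, and the clutch has slipped (x of jar0 in the frame of case between -0.015 and 0.015 m and y of jar0 in the frame of case between -0.08 and 0.085 m and z of jar0 in the frame of case between 0.006 and 0.022 m and angle between each of jar0, jar1, jar2, jar3's own z axis and vertical below 0.12 rad and x of jar1 in the frame of case between -0.015 and 0.015 m and y of jar1 in the frame of case between -0.08 and 0.085 m and z of jar1 in the frame of case between 0.006 and 0.022 m and x of jar2 in the frame of case between -0.015 and 0.015 m and y of jar2 in the frame of case between -0.08 and 0.085 m and z of jar2 in the frame of case between 0.006 and 0.022 m and x of jar3 in the frame of case between -0.015 and 0.015 m and y of jar3 in the frame of case between -0.08 and 0.085 m and z of jar3 in the frame of case between 0.006 and 0.022 m and y of any of jar0, jar1, jar2, jar3 in the frame of pusher_face below 0.037 m and value of joint clutch above 0.04 rad), for 0.2 s.
At the end, for the whole second after the job is handed in: every jar on the table at the start stands upright (within 7 deg) on the tray floor in the row, the pusher within 4 mm of the nearest jar, the clutch slipped by 0.04 to 0.8 rad, the hood shut (under 0.06 rad) and the latch turned back over it (under 0.25 rad), all at rest (all of step 3 and value of joint clutch below 0.8 rad and value of joint hood below 0.06 rad and value of joint latch below 0.25 rad and linear speed of each of jar0, jar1, jar2, jar3 below 0.02 m/s); the robot touches nothing.
It fails at once if the clamp knob is driven on past the first slip (more than 0.8 rad of slip) (value of joint clutch above 0.8 rad).
It fails at once if a bystander (sugar shaker or stamp) is pushed more than 40 mm (distance of any of shaker, stamp from where it was at the start of the episode above 0.04 m).
Of jar0, jar1, jar2, jar3 only 2 to 3 are there at a start; the rules pass over those that are not, and their reading is None.
At some moment in a run one of jar0, jar1, jar2, jar3 may be knocked a few centimetres aside while the robot is not near it.
Once in a run the grip may slacken for a moment while it holds something.
It also fails if it takes over 210 s, if anything falls off the work surface, if the arm or the gripper's body presses on something with over 40 N, if the wrist force passes 120 N, or if a joint passes its speed limit or range.

## Working session

There is one attempt and no reset: what is moved stays moved. The work goes in short steps, each a Python script; the robot and the scene stay as the last script left them, time stands still between calls to the robot, and variables do not carry over. Pictures are saved under pics/ and viewed, at most 14 in all, crops included, and the job is handed in when it is done.

```bash
mkdir -p pics
python3 - <<'E'
from rig import arm
import cv2
for n in("scene","top"):
    cv2.imwrite(f"pics/{n}0.png",arm.grab_frame(n)[:,:,::-1]); i=arm.camera_info(n); print(n,i)
print(arm.get_obs())
E
```

```text
scene {'camera_matrix': array([[448.52965376,   0.        , 284.04148198],
       [  0.        , 448.52965376, 213.51225468],
       [  0.        ,   0.        ,   1.        ]]), 'R': array([[ 0.85285644, -0.52208628,  0.00786189],
       [-0.28409965, -0.47662011, -0.83193789],
       [ 0.4380905 ,  0.70729002, -0.55481306]]), 't': array([-0.44617282,  0.25010439,  0.78829775])}
top {'camera_matrix': array([[438.70459396,   0.        , 275.97038001],
       [  0.        , 438.70459396, 210.92615796],
       [  0.        ,   0.        ,   1.        ]]), 'R': array([[ 0.18127986, -0.98341527,  0.00565763],
       [-0.96067745, -0.17831295, -0.21284581],
       [ 0.21032465,  0.0331495 , -0.97706942]]), 't': array([-0.04339977,  0.55751655,  0.98381015])}
{'t': 0.1, 'qpos': array([-67.58132074,  29.12177739, -13.6085583 ,  86.00118656,
         7.20138589,  65.82583768,  -8.86927462]), 'qd': array([-0.01921438, -0.09674551, -0.00247926, -0.18272944,  0.11638632,
        0.00131174, -0.04793297]), 'joint_torque': array([-5.40230903e-03, -6.21830893e+01, -2.19446585e+00, -2.50203055e+01,
        1.25812463e-02,  7.85696902e-03, -3.61151066e-06]), 'tool_pos': array([0.17614442, 0.59921855, 0.23051535]), 'ee_rot': array([-1.79909798e+02,  1.05335612e-03,  1.63625466e+02]), 'force': array([-0.1978026 , -0.28860337, -0.11768773]), 'wrist_torque': array([0.01085657, 0.02000256, 0.00550676]), 'grasp_force': 0.0, 'gripper_width': 1.0015420973058138}
```

View pics/scene0.png

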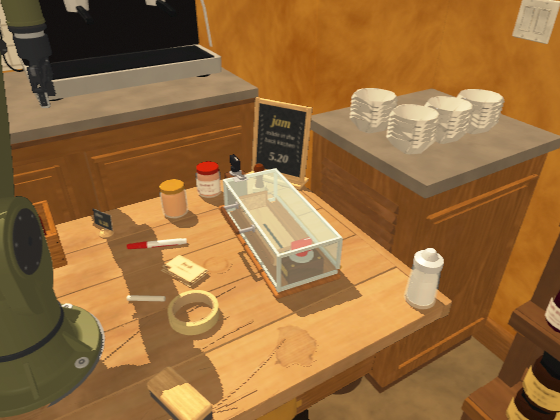

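View pics/top0.png

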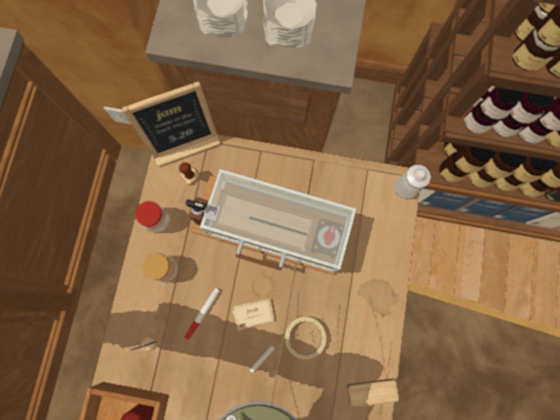

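Two jars are visible: ochre at top(157,266) and red at top(150,215). The carrier is around (275,220), with the latch at (197,206), the knob at (328,237) and the handle at (262,252). The stamp is at (188,173) and the shaker at (413,181). Next I'll zoom in on the carrier and the left part of the table.

Run:
```python
import cv2
a=cv2.imread("pics/top0.png")
cv2.imwrite("pics/z1.png",cv2.resize(a[150:285,125:365],None,fx=3.33,fy=3.33,interpolation=cv2.INTER_CUBIC))
b=cv2.imread("pics/scene0.png")
cv2.imwrite("pics/z2.png",cv2.resize(b[140:300,80:350],None,fx=2.9,fy=2.9,interpolation=cv2.INTER_CUBIC))
```

```text
(no output)
```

View pics/z1.png

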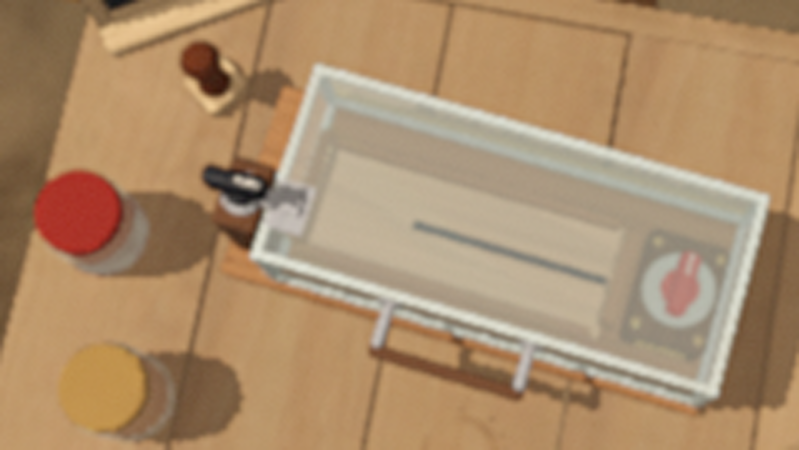

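View pics/z2.png

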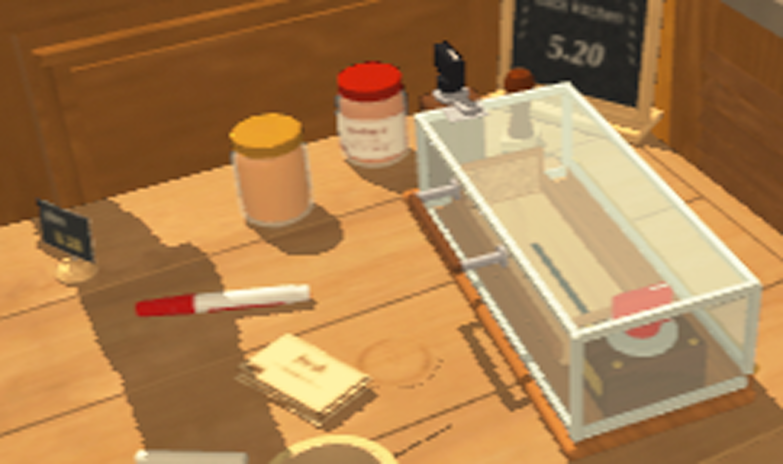

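The crops show two upright jars, ochre (jar1) and red (jar3), and no others. The hood's top corners in z1 are (318,65), (768,197), (706,396) and (255,258); in z2 they are (570,83), (757,285), (578,333) and (420,115). The white mark on the knob points to the back.

```bash
cat > h.py <<'E'
import numpy as np, cv2, json, os
from scipy.optimize import least_squares
from rig import arm
def cam(n):
    i=arm.camera_info(n); return i["camera_matrix"],i["R"],i["t"]
def proj(n,P):
    K,R,t=cam(n); c=(np.atleast_2d(P)@R.T+t)@K.T; return c[:,:2]/c[:,2:]
def ray(n,uv,z):
    K,R,t=cam(n); o=-R.T@t; d=R.T@np.linalg.solve(K,[uv[0],uv[1],1]); return o+d*(z-o[2])/d[2]
CASE=np.array(json.load(open("case.json"))) if os.path.exists("case.json") else None
def W(p,c=None):  # case -> world
    c=CASE if c is None else c
    p=np.atleast_2d(p).astype(float); s,k=np.sin(c[2]),np.cos(c[2])
    return np.c_[c[0]+k*p[:,0]-s*p[:,1],c[1]+s*p[:,0]+k*p[:,1],p[:,2]].squeeze()
def lid(n,im,col):
    h=cv2.cvtColor(im,cv2.COLOR_RGB2HSV).astype(int); H,S,V=h[...,0],h[...,1],h[...,2]
    m=((H<6)|(H>174))&(S>190)&(V>100) if col=="red" else (H>15)&(H<25)&(S>170)&(V>120)
    k,l,st,c=cv2.connectedComponentsWithStats(m.astype(np.uint8)); return [(tuple(np.round(c[j],1)),int(st[j,4])) for j in range(1,k) if st[j,4]>150]
E
python3 - <<'E'
from h import *
P=np.array([(73,127,112),(73,-196,112),(-69,-196,112),(-69,127,112)])/1e3
T=np.array([(318,65),(768,197),(706,396),(255,258)])/3.33+[125,150]
S=np.array([(570,83),(757,285),(578,333),(420,115)])/2.9+[80,140]
f=lambda c:np.r_[proj("top",W(P,c))-T,proj("scene",W(P,c))-S].ravel()
g=[ray("top",T.mean(0),.112)[0],ray("top",T.mean(0),.112)[1],0]
best=min((least_squares(f,[*g[:2],a]) for a in (-2,-1,0,1,2,3)),key=lambda r:r.cost)
print(best.x,np.degrees(best.x[2]),f(best.x).reshape(-1,2).round(1).tolist())
json.dump(list(best.x),open("case.json","w"))
import h; h.CASE=best.x
for n in("top","scene"):
    im=cv2.cvtColor(cv2.imread(f"pics/{n}0.png"),cv2.COLOR_BGR2RGB)
    for col in("red","och"):
        for c,a in lid(n,im,col): print(n,col,c,a,ray(n,c,.085).round(3))
    print(n,"latch,knob,handle",proj(n,W([[-.030,.147,.154],[0,-.158,.1],[-.105,0,.094],[0,.11,.014]])).round(1).tolist())
E
```

```text
[ 0.5339537   0.08276125 -0.11500859] -6.589506684780651 [[0.2, -1.4], [0.5, -0.8], [2.6, -0.3], [-1.1, -1.4], [-0.5, -0.4], [0.8, -0.6], [-2.3, 1.4], [-2.2, -0.2]]
top red (np.float64(148.1), np.float64(213.4)) 452 [0.491 0.348 0.085]
top latch,knob,handle [[194.5, 203.0], [330.6, 234.8], [250.1, 258.9], [222.5, 209.0]]
scene red (np.float64(206.9), np.float64(167.7)) 243 [0.49  0.341 0.085]
scene och (np.float64(200.6), np.float64(19.8)) 253 [1.258 2.221 0.085]
scene och (np.float64(403.1), np.float64(49.5)) 20622 [1.85  1.015 0.085]
scene och (np.float64(320.6), np.float64(105.8)) 187 [1.023 0.569 0.085]
scene och (np.float64(550.3), np.float64(177.9)) 890 [ 1.233 -0.164  0.085]
scene och (np.float64(171.5), np.float64(186.4)) 320 [0.375 0.294 0.085]
scene och (np.float64(528.9), np.float64(235.5)) 595 [ 0.955 -0.291  0.085]
scene och (np.float64(520.7), np.float64(284.2)) 1094 [ 0.804 -0.376  0.085]
scene och (np.float64(283.0), np.float64(411.1)) 491 [ 0.297 -0.366  0.085]
scene latch,knob,handle [[234.1, 157.5], [300.5, 241.1], [225.9, 215.6], [252.9, 210.3]]
```

Run:
```python
from h import *
out=[]
for n in("top","scene"):
    im=cv2.imread(f"pics/{n}0.png")
    xs=np.arange(130,-130,-.7); ys=np.arange(200,-230,-.7)  # rows x down->front, cols y
    X,Y=np.meshgrid(xs,ys,indexing="ij")
    P=W(np.c_[X.ravel(),Y.ravel(),np.full(X.size,112)]/1e3)
    uv=proj(n,P).reshape(*X.shape,2).astype(np.float32)
    o=cv2.remap(im,uv[...,0],uv[...,1],cv2.INTER_CUBIC)
    q=lambda x,y:(int(round((200-y)/.7)),int(round((130-x)/.7)))
    cv2.rectangle(o,q(73,127),q(-69,-196),(255,0,0),1)
    out.append(o[20:312])
cv2.imwrite("pics/r1.png",np.vstack(out)); print(np.vstack(out).shape)
```

```text
(584, 615, 3)
```

View pics/r1.png

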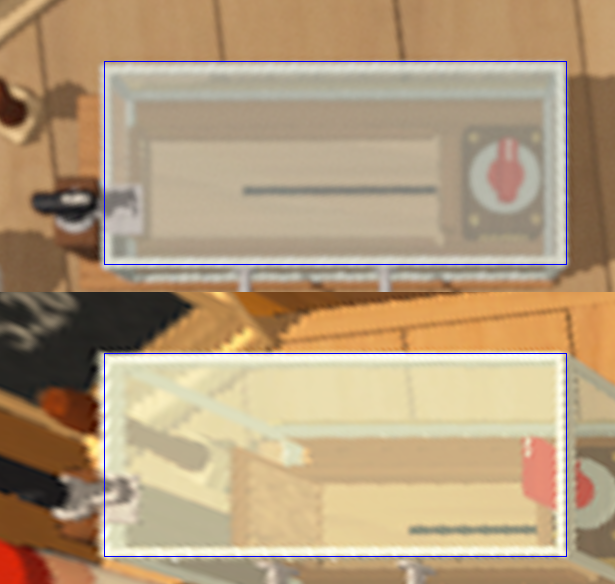

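The rectified view matches the modelled rectangle to about 1 mm in both cameras. The latch grip lies along y, and the knob wing lies along x with its mark to the back. Next I'll add motion helpers and turn the latch.

```bash
cat >> h.py <<'E'
from scipy.spatial.transform import Rotation as Ro
C=np.degrees(CASE[2]) if CASE is not None else 0
def down(a): return [180,0,(C+a+180)%360-180]   # tool down, yaw a relative to the case; a=90: fingers close along x
def tilt(t,s=1):  # fingers close in the case xz plane, tool tipped t deg so that it points down and back
    t=np.radians(t); z=np.array([np.sin(t),0,-np.cos(t)]); y=s*np.array([np.cos(t),0,np.sin(t)])
    M=Ro.from_euler('z',C,degrees=True).as_matrix()@np.c_[np.cross(y,z),y,z]
    return list(Ro.from_matrix(M).as_euler('xyz',degrees=True))
def q7(d):  # turn about the tool axis
    q=np.array(arm.get_obs()["qpos"]); q[6]+=d; arm.movej(list(q))
def st(m=""):
    o=arm.get_obs(); print(m,"t%.1f"%o["t"],"pos",o["tool_pos"].round(4),"rot",o["ee_rot"].round(1),"q7 %.0f"%o["qpos"][6],"F",o["force"].round(1),"M",o["wrist_torque"].round(2),"w %.2f g %.0f"%(o["gripper_width"],o["grasp_force"]))
def snap(n,f,x0=0,x1=560,y0=0,y1=420,k=1):
    im=arm.grab_frame(n); cv2.imwrite("pics/"+f,cv2.resize(im[y0:y1,x0:x1,::-1],None,fx=k,fy=k,interpolation=cv2.INTER_CUBIC)); return im
E
python3 - <<'E'
from h import *
L=W([-.030,.147,0]); print("latch",L)
for a in(90,-90,180,0):
    q=arm.ik([*L[:2],.125],down(a)); print("latch",a,None if q is None else np.round(q,0))
Hn=W([-.105,-.0345,.094]);print(Hn)
for t in(45,30,0):
  for s in(1,-1):
    q=arm.ik(list(Hn),tilt(t,s)); print("handle",t,s,None if q is None else np.round(q,0))
    q=arm.ik(list(W([.194,-.0345,.17])),tilt(t,s)); print("   back",None if q is None else np.round(q,0))
for a in(0,180,90,-90):
    q=arm.ik(list(W([0,-.158,.075])),down(a)); print("knob",a,None if q is None else np.round(q,0))
E
```

```text
latch [0.5210209  0.23223279 0.        ]
latch 90 [-33.  31.  10. 103.  -7.  47. -26.]
latch -90 [ -5.  33. -34. 102.  23.  51. 125.]
latch 180 [-19.  30. -11. 103.   7.  48.  50.]
latch 0 [ -45.   33.   29.  103.  -21.   49. -103.]
[0.42568829 0.06053846 0.094     ]
handle 45 1 None
   back [  33.   45.  -70.  120.  109.   56. -107.]
handle 45 -1 None
   back [ -1.  29. -13. 120. 126.  22.  43.]
handle 30 1 None
   back [-17.  29.  14. 107.  -2.  15. -11.]
handle 30 -1 None
   back [  5.  29. -18. 106.  47.  23. 124.]
handle 0 1 [-21.  24.  13. 125. -10.  32.  -7.]
   back [-15.  42.  23.  74. -16.  67.   2.]
handle 0 -1 [  9.  25. -28. 125.  20.  35. 140.]
   back [ 10.  42. -29.  73.  20.  69. 154.]
knob 0 [-14.  34.  31. 113. -27.  40. -64.]
knob 180 [  5.  31.   1. 113.  -0.  36.  89.]
knob 90 [ -6.  32.  17. 113. -15.  37.  14.]
knob -90 [ 22.  32. -24. 113.  20.  39. 159.]
```

Tilting the tool outward at the handle is out of range, and a straight pinch of the shut handle would hit the front wall. So I'll start the hood by pinching a handle post along y, then regrasp the bar. The latch comes first.

Run:
```python
from h import *
L=W([-.030,.147,0])[:2]
arm.goto([*L,.22],down(90)); 
print(arm.move_linear([*L,.125],.1,contact_N=10)); st("at grip")
arm.gripper_close(); st("closed")
for d in (45,45,4): q7(d)
st("turned"); arm.ungrasp(); st()
arm.move_linear([*L,.24],.15)
arm.goto([*W([-.085,-.034,0])[:2],.26],down(0)); st()
snap("top","l1.png",125,365,150,285,3.33)
out=[]
for n in("top","scene"):
    im=cv2.imread(f"pics/{n}0.png")
    xs=np.arange(-60,-120,-.25); ys=np.arange(50,-120,-.25)
    X,Y=np.meshgrid(xs,ys,indexing="ij")
    uv=proj(n,W(np.c_[X.ravel(),Y.ravel(),np.full(X.size,94)]/1e3)).reshape(*X.shape,2).astype(np.float32)
    out.append(cv2.remap(im,uv[...,0],uv[...,1],cv2.INTER_CUBIC))
cv2.imwrite("pics/r2.png",np.vstack(out))
```

```text
False
at grip t3.0 pos [0.5214 0.2324 0.1256] rot [179.9  -0.   83.4] q7 -26 F [-0.3  0.2 -0.2] M [-0.08  0.03 -0.01] w 1.01 g 0
closed t3.7 pos [0.5208 0.2323 0.1255] rot [-180.    -0.    83.4] q7 -26 F [-2.  -1.5  4.8] M [-0.15  0.52 -0.06] w 0.23 g 59
turned t5.5 pos [0.5192 0.2341 0.1256] rot [179.9  -0.2 177.1] q7 67 F [-7.3  0.6  6.7] M [0.34 1.77 0.13] w 0.23 g 61
 t6.1 pos [0.5226 0.2336 0.1257] rot [179.9   0.2 177.1] q7 67 F [ 0.8 -0.7 -1.1] M [-0.04 -0.03 -0.03] w 1.00 g 0
 t9.2 pos [0.4457 0.0589 0.2599] rot [180.    0.   -6.5] q7 -79 F [ 0.6  0.2 -1. ] M [ 0.01 -0.01  0.03] w 1.00 g 0
```

View pics/l1.png

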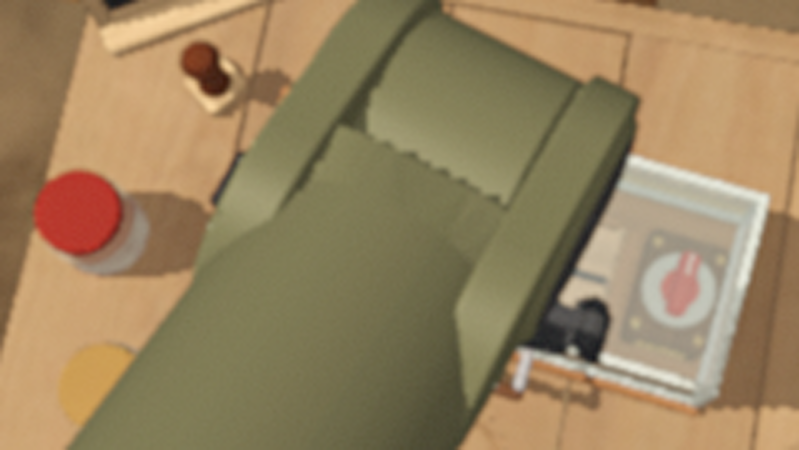

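View pics/r2.png

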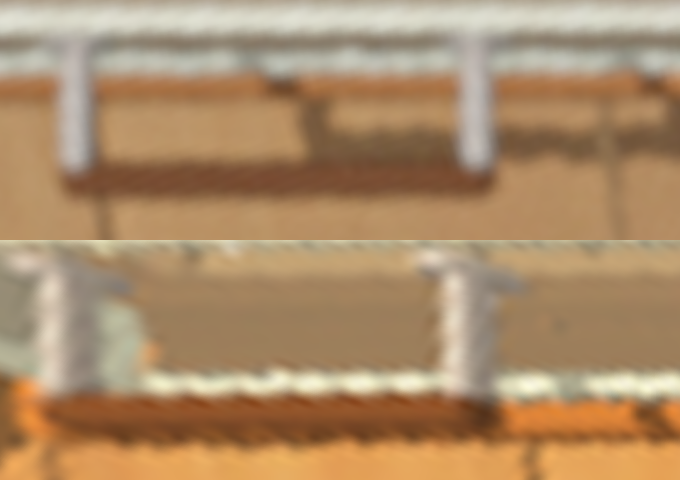

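The arm hides the latch in l1, but the ochre and red jars are unmoved. In r2 the handle posts sit at about cols 77/476 (top) and 68/468 (scene), which puts them at y = +31.5 and -68 mm, with the bar at x = -105 mm. I'll pinch the post at y = -68 and raise the hood 38°, tilting the tool with it.

```bash
cat >> h.py <<'E'
HX,HZ=.075,.030
def arc(p,th):  # case point p carried round the hinge by th deg
    a=np.radians(th); x,z=p[0]-HX,p[2]-HZ
    return np.array([HX+x*np.cos(a)+z*np.sin(a),p[1],HZ-x*np.sin(a)+z*np.cos(a)])
def tiltY(t):  # fingers close along y
    t=np.radians(t); z=np.array([np.sin(t),0,-np.cos(t)]); y=np.array([0,-1.,0])
    M=Ro.from_euler('z',C,degrees=True).as_matrix()@np.c_[np.cross(y,z),y,z]
    return list(Ro.from_matrix(M).as_euler('xyz',degrees=True))
def zt(t): t=np.radians(t); return np.array([np.sin(t),0,-np.cos(t)])
BAR=np.array([-.105,-.0185,.094]); POST=np.array([-.0845,-.068,.094])
E
python3 - <<'E'
from h import *
tc=lambda th,d:list(W(arc(POST,th)+d*zt(-th)))
print([arm.ik(tc(th,.012),tiltY(-th)) is not None for th in (0,20,38)])
arm.goto(tc(0,-.06),tiltY(0))
print("contact",arm.move_linear(tc(0,.012),.06,contact_N=8)); st()
arm.gripper_close(); st("closed")
for th in (4,8,14,20,26,32,38):
    arm.move_linear(tc(th,.012),.06,orientation=tiltY(-th)); st(th)
arm.ungrasp()
arm.move_linear(tc(38,-.07),.1); st()
E
```

```text
[True, True, True]
contact False
 t11.1 pos [0.4424 0.0249 0.0823] rot [-180.    -0.    -6.6] q7 -58 F [ 0.2 -1.  -0.3] M [-0.01  0.03 -0.01] w 1.00 g 0
closed t11.8 pos [0.4422 0.0244 0.0821] rot [180.   -0.   -6.6] q7 -58 F [-1.7 -2.9  2.8] M [-0.52  0.34  0.04] w 0.06 g 59
4 t12.2 pos [0.4459 0.024  0.0927] rot [180.    4.   -6.6] q7 -61 F [-1.9 -2.7  1.1] M [-0.71  0.22  0.08] w 0.07 g 59
8 t12.5 pos [0.4506 0.0235 0.1034] rot [180.    8.   -6.6] q7 -63 F [-1.7 -3.8  1.8] M [-0.79  0.3   0.2 ] w 0.06 g 59
14 t13.0 pos [0.459  0.0226 0.1188] rot [180.   14.   -6.6] q7 -65 F [-2.2 -3.8  2.3] M [-0.83  0.38  0.26] w 0.06 g 59
20 t13.4 pos [0.4691 0.0215 0.1333] rot [180.   20.   -6.6] q7 -67 F [-3.7 -3.6  4.3] M [-0.81  0.44  0.34] w 0.06 g 59
26 t13.8 pos [0.4806 0.0202 0.1467] rot [180.   26.   -6.6] q7 -68 F [-3.5 -3.7  4.1] M [-0.75  0.52  0.42] w 0.06 g 59
32 t14.3 pos [0.4934 0.0188 0.1588] rot [-180.    32.    -6.6] q7 -69 F [-3.1 -3.9  5. ] M [-0.65  0.5   0.56] w 0.06 g 60
38 t14.7 pos [0.5073 0.0172 0.1695] rot [-180.    38.1   -6.6] q7 -70 F [-3.5 -4.3  4.9] M [-0.61  0.54  0.51] w 0.06 g 60
 t16.4 pos [0.5575 0.0116 0.2336] rot [-180.    38.    -6.6] q7 -77 F [ 0.5  0.  -0.8] M [-0.11 -0.65 -0.01] w 1.00 g 0
```

Run:
```python
from h import *
tc=lambda th,d:list(W(arc(BAR,th)+[0,0,-d]))
o=down(90)
print([arm.ik(tc(th,.012),o) is not None for th in (38,60,80,107)])
arm.move_linear(list(arm.get_obs()["tool_pos"]+[0,0,.08]),.2)
arm.goto(tc(38,-.07),o)
print("contact",arm.move_linear(tc(38,.012),.06,contact_N=8)); st()
arm.gripper_close(); st("closed")
for th in np.arange(44,108.1,8): arm.move_linear(tc(th,.012),.12); 
st(th); arm.move_linear(tc(108,.012),.1); st(108)
arm.ungrasp(); arm.move_linear(tc(108,-.08),.15); 
arm.goto([.42,.32,.3],down(90)); st()
im=snap("top","o1.png"); 
for n in("top","scene"):
    im=arm.grab_frame(n)
    for c in("red","och"):
        print(n,c,[(x,a,ray(n,x,.085).round(4)[:2]) for x,a in lid(n,im,c) if np.hypot(*(ray(n,x,.085)[:2]-[.45,.3]))<.25])
snap("scene","o2.png")
```

```text
[True, True, True, True]Traceback (most recent call last):
  File "<stdin>", line 5, in <module>
rig.MotionError: the arm cannot follow that straight line within its joint ranges
```

Run:
```python
from h import *
tc=lambda th,d:list(W(arc(BAR,th)+[0,0,-d]))
o=down(90)
arm.goto(list(arm.get_obs()["tool_pos"]+[-.03,0,.06]),tiltY(-15))
arm.goto(tc(38,-.07),o)
print("contact",arm.move_linear(tc(38,.012),.06,contact_N=8)); st()
arm.gripper_close(); st("closed")
for th in np.arange(44,108.1,8): arm.move_linear(tc(th,.012),.12); 
st(th); arm.move_linear(tc(108,.012),.1); st(108)
arm.ungrasp(); arm.move_linear(tc(108,-.08),.15); 
arm.goto([.42,.32,.3],down(90)); st()
im=snap("top","o1.png"); 
for n in("top","scene"):
    im=arm.grab_frame(n)
    for c in("red","och"):
        print(n,c,[(x,a,ray(n,x,.085).round(4)[:2]) for x,a in lid(n,im,c) if np.hypot(*(ray(n,x,.085)[:2]-[.45,.3]))<.25])
snap("scene","o2.png")
```

```text
contact False
 t19.6 pos [0.5048 0.0675 0.1796] rot [180.   -0.   83.4] q7 -5 F [ 0.6 -0.6  0.5] M [-0.01  0.01 -0.01] w 1.00 g 0
closed t20.3 pos [0.5045 0.0675 0.1794] rot [-180.    -0.    83.4] q7 -5 F [-1.2  0.1  3. ] M [0.01 0.14 0.05] w 0.09 g 59
108.0 t23.6 pos [0.7226 0.0429 0.1684] rot [-180.    -0.    83.4] q7 -1 F [ 3.7  4.3 -1.8] M [ 0.93 -0.53 -0.03] w 0.09 g 63
108 t23.8 pos [0.7222 0.0429 0.1687] rot [-180.    -0.    83.4] q7 -1 F [ 2.   3.9 -1.4] M [ 0.88 -0.55 -0.01] w 0.08 g 63
 t26.9 pos [0.4211 0.3193 0.2999] rot [180.    0.   83.3] q7 -39 F [ 0.  -0.1 -0.6] M [-0.   -0.05  0.01] w 1.00 g 0
top red [((np.float64(148.1), np.float64(213.4)), 448, array([0.491 , 0.3479]))]
top och []
scene red [((np.float64(207.0), np.float64(167.7)), 244, array([0.49  , 0.3408]))]
scene och [((np.float64(171.4), np.float64(186.4)), 320, array([0.3747, 0.2943]))]
```

View pics/o1.png

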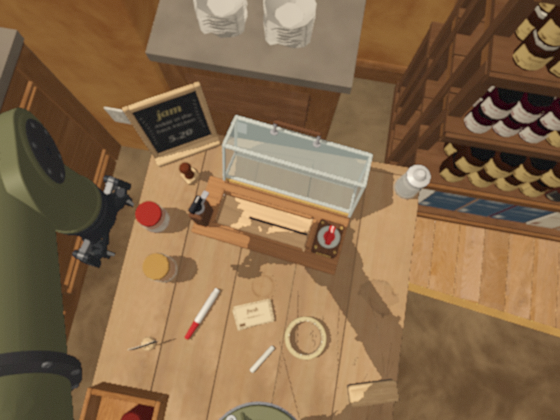

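The hood is tipped right back. The latch grip at (200,207) now points to the back, and the tray is open with the knob at (329,237). The red jar is at (150,215) and the ochre jar at (157,266).

```bash
cat >> h.py <<'E'
def jar(col,z=.085):
    """lid centre by colour, mean of the two views (scene mask includes part of the lid's side)"""
    r=[]
    for n,zz in(("top",z-.001),("scene",z-.004)):
        im=arm.grab_frame(n); h=cv2.cvtColor(cv2.medianBlur(im,3),cv2.COLOR_RGB2HSV).astype(int); H,S,V=h[...,0],h[...,1],h[...,2]
        m=((H<6)|(H>174))&(S>190)&(V>100) if col=="red" else (H>14)&(H<26)&(S>150 if n=="top" else S>170)&(V>130)
        k,l,s,c=cv2.connectedComponentsWithStats(m.astype(np.uint8))
        for j in range(1,k):
            p=ray(n,c[j],zz)[:2]
            if 150<s[j,4]<900 and max(s[j,2:4])<45 and np.hypot(*(p-[.45,.2]))<.3: r.append((n,p.round(4),int(s[j,4])))
    return r
E
python3 - <<'E'
from h import *
print(jar("red"),jar("och"))
im=cv2.imread("pics/o1.png"); print(cv2.cvtColor(im[264:268,150:164],cv2.COLOR_BGR2HSV)[::2,::3].tolist())
E
```

```text
[('top', array([0.4912, 0.3488]), 438), ('scene', array([0.4923, 0.3473]), 239), ('scene', array([ 0.5207, -0.0701]), 270)] [('top', array([0.3807, 0.301 ]), 310), ('scene', array([0.3764, 0.3009]), 318)]
[[[18, 150, 195], [18, 150, 195], [18, 151, 196], [18, 153, 193], [18, 151, 194]], [[18, 154, 194], [18, 152, 195], [18, 149, 195], [18, 150, 195], [18, 149, 195]]]
```

```bash
sed -i 's/S>150 if/S>135 if/' h.py
cat >> h.py <<'E'
def pick(p):
    o=down(90)
    arm.goto([*p,.17],o); print("touch",arm.move_linear([*p,.026],.1,contact_N=8)); arm.gripper_close(); st("grip")
    arm.move_linear([*p,.25],.15); st("up")
def place(y):
    o=down(90); w=W([0,y,0])[:2]
    arm.goto([*w,.25],o); arm.move_linear([*w,.07],.12); st("over")
    print("down",arm.move_linear([*w,.036],.03,contact_N=6)); st("down")
    arm.ungrasp(); arm.move_linear([*w,.2],.15)
E
python3 - <<'E'
from h import *
print(jar("och"))
r=[p for n,p,a in jar("red") if p[1]>.2]; print(r)
pick(np.mean(r,0)); place(.070); st()
E
```

```text
[('top', array([0.3759, 0.3016]), 555), ('scene', array([0.3764, 0.3009]), 318)]
[array([0.4912, 0.3489]), array([0.4923, 0.3473])]
touch False
grip t30.0 pos [0.4921 0.3483 0.0268] rot [ 1.80e+02 -1.00e-01  8.34e+01] q7 -28 F [ 0.  -0.1  5.9] M [-0.06  0.3   0.02] w 0.77 g 66
up t31.7 pos [0.4913 0.3479 0.2491] rot [-1.799e+02  1.000e-01  8.340e+01] q7 -34 F [ 0.8 -0.5 -3.7] M [ 0.02 -0.03 -0.01] w 0.76 g 67
over t34.1 pos [0.5424 0.1524 0.0706] rot [179.9  -0.   83.4] q7 -8 F [ 0.1 -0.1 -2.5] M [-0.01  0.04 -0.01] w 0.76 g 67
down True
down t35.0 pos [0.5418 0.1522 0.0408] rot [-180.     0.    83.4] q7 -7 F [-1.1 -0.8  5.1] M [-0.07  0.05 -0.01] w 0.76 g 67
 t36.6 pos [0.5414 0.1522 0.1991] rot [-1.798e+02  1.000e-01  8.340e+01] q7 -13 F [-0.5 -0.4  0.6] M [-0.03  0.    0.07] w 1.00 g 0
```

Red is placed; now the ochre jar.

Run:
```python
from h import *
arm.goto([.40,.25,.25],down(90))
r=[p for n,p,a in jar("och") if p[1]>.2]; print(r)
pick(np.mean(r,0) if len(r)>1 else [.3762,.3012]); place(-.001)
arm.goto([.40,.30,.3],down(90)); st()
snap("top","p1.png",125,365,150,285,3.33); snap("scene","p1s.png",80,350,140,300,2.9)
```

```text
[array([0.3772, 0.2885]), array([0.3767, 0.3006])]
touch False
grip t39.8 pos [0.3769 0.2947 0.0267] rot [180.   -0.   83.4] q7 -29 F [-1.7 -0.2  6.1] M [-0.11  0.52 -0.  ] w 0.76 g 65
up t41.5 pos [0.3766 0.2943 0.2493] rot [-1.799e+02  1.000e-01  8.340e+01] q7 -39 F [-1.1  0.7 -2.4] M [-0.03 -0.03  0.  ] w 0.76 g 67
over t44.2 pos [0.5336 0.079  0.07  ] rot [180.    0.2  83.3] q7 2 F [-1.9 -8.1  6.3] M [-1.2   0.39  0.13] w 0.76 g 66
down False
down t45.5 pos [0.5337 0.079  0.0356] rot [180.    0.2  83.3] q7 4 F [-0.  -7.   1.1] M [-1.23  0.16 -0.01] w 0.76 g 66
 t48.1 pos [0.4006 0.2988 0.2995] rot [1.80e+02 1.00e-01 8.33e+01] q7 -36 F [-0.6 -1.1  0.3] M [ 0.   -0.06 -0.02] w 1.00 g 0
```

View pics/p1.png

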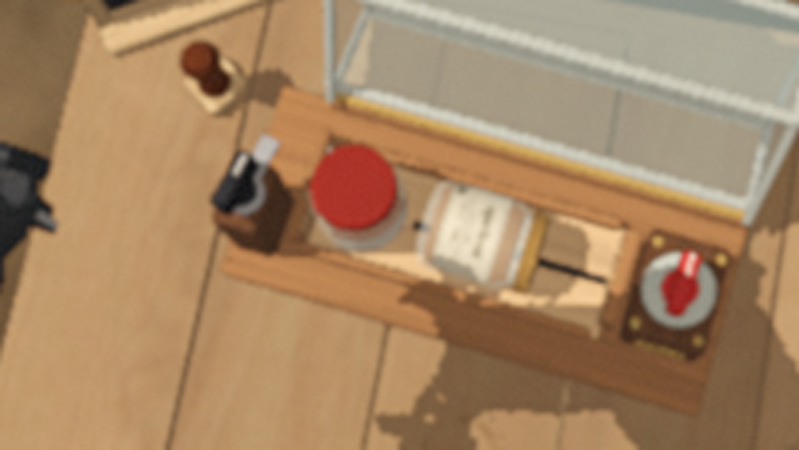

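The ochre jar has toppled. It touched the red jar and now lies along the bay, with its base near (425,225) in the crop and its lid at (535,250) towards the knob. The red jar is fine at (355,190). I'll locate the fallen jar and check which tool tilts could right it.

Run:
```python
from h import *
def inv(p): 
    d=np.array(p)[:2]-CASE[:2]; c,s=np.cos(CASE[2]),np.sin(CASE[2]); return np.round([c*d[0]+s*d[1],-s*d[0]+c*d[1]],3)
for nm,u,z in(("lid mid",(535,250),.078),("lid end",(542,252),.07),("base end",(424,222),.047),("lid front corner",(522,290),.047),("lid back",(548,213),.047),("red lid",(355,187),.099)):
    print(nm,inv(ray("top",np.array(u)/3.33+[125,150],z)))
M0=Ro.from_euler('z',C,degrees=True).as_matrix()
def ori(t,az,s):  # tool tipped t towards case azimuth az, fingers close perpendicular to that plane
    t,az=np.radians([t,az]); h=np.array([np.cos(az),np.sin(az),0]); z=np.sin(t)*h+[0,0,-np.cos(t)]; y=s*np.cross([0,0,1],h)
    return list(Ro.from_matrix(M0@np.c_[np.cross(y,z),y,z]).as_euler('xyz',degrees=True))
for t in(0,15,25,35,45):
    print("start",t,[(s,np.round(arm.ik(list(W([0,-.03,.05])),ori(t,90,s)),0)) for s in(1,-1) if arm.ik(list(W([0,-.03,.05])),ori(t,90,s)) is not None])
for pos in([.4,.30,.06],[.45,.30,.06],[.5,.3,.06]):
  for az in range(0,360,30):
    for s in(1,-1):
      ok=[t for t in(30,45,60,70) if arm.ik(pos,ori(t,az,s)) is not None]
      if ok and max(ok)>=60: print("end",pos,az,s,ok)
```

```text
lid mid [-0.005 -0.054]
lid end [-0.003 -0.059]
base end [-0.003  0.03 ]
lid front corner [-0.029 -0.052]
lid back [ 0.03  -0.054]
red lid [-0.003  0.077]
start 0 [(1, array([ -47.,   58.,   75.,  113.,  -64.,   66., -131.])), (-1, array([-24.,  36.,  24., 113., -24.,  36.,   9.]))]
start 15 [(1, array([ -35.,   54.,   68.,  115.,  -70.,   72., -118.])), (-1, array([ -3.,  34.,   8., 115., -35.,  35.,  26.]))]
start 25 [(1, array([ -28.,   55.,   65.,  116.,  -74.,   79., -110.])), (-1, array([  5.,  36.,   5., 116., -47.,  40.,  42.]))]
start 35 [(1, array([ -20.,   58.,   63.,  116.,  -77.,   89., -103.])), (-1, array([  9.,  40.,   7., 116., -58.,  48.,  57.]))]
start 45 [(1, array([-14.,  62.,  60., 115., -79.,  98., -97.])), (-1, array([ 17.,  44.,   4., 115., -62.,  55.,  65.]))]
end [0.4, 0.3, 0.06] 90 1 [30, 45, 60, 70]
end [0.4, 0.3, 0.06] 90 -1 [30, 45, 60, 70]
end [0.4, 0.3, 0.06] 120 1 [30, 45, 60, 70]
end [0.4, 0.3, 0.06] 120 -1 [30, 45, 60, 70]
end [0.4, 0.3, 0.06] 150 1 [30, 45, 60, 70]
end [0.4, 0.3, 0.06] 150 -1 [30, 45, 60, 70]
end [0.4, 0.3, 0.06] 180 1 [30, 45, 60
[... 1282 characters left out ...]
0]
end [0.5, 0.3, 0.06] 0 1 [30, 45, 60, 70]
end [0.5, 0.3, 0.06] 0 -1 [30, 45, 60, 70]
end [0.5, 0.3, 0.06] 90 1 [30, 45, 60, 70]
end [0.5, 0.3, 0.06] 90 -1 [30, 45, 60, 70]
end [0.5, 0.3, 0.06] 120 1 [30, 45, 60, 70]
end [0.5, 0.3, 0.06] 120 -1 [30, 45, 60, 70]
end [0.5, 0.3, 0.06] 150 1 [30, 45, 60, 70]
end [0.5, 0.3, 0.06] 150 -1 [30, 45, 60, 70]
end [0.5, 0.3, 0.06] 180 1 [30, 45, 60]
end [0.5, 0.3, 0.06] 180 -1 [30, 45, 60]
end [0.5, 0.3, 0.06] 270 1 [30, 45, 60, 70]
end [0.5, 0.3, 0.06] 270 -1 [30, 45, 60, 70]
end [0.5, 0.3, 0.06] 300 1 [30, 45, 60, 70]
end [0.5, 0.3, 0.06] 300 -1 [30, 45, 60, 70]
end [0.5, 0.3, 0.06] 330 1 [30, 45, 60, 70]
end [0.5, 0.3, 0.06] 330 -1 [30, 45, 60, 70]
```

View pics/p1s.png

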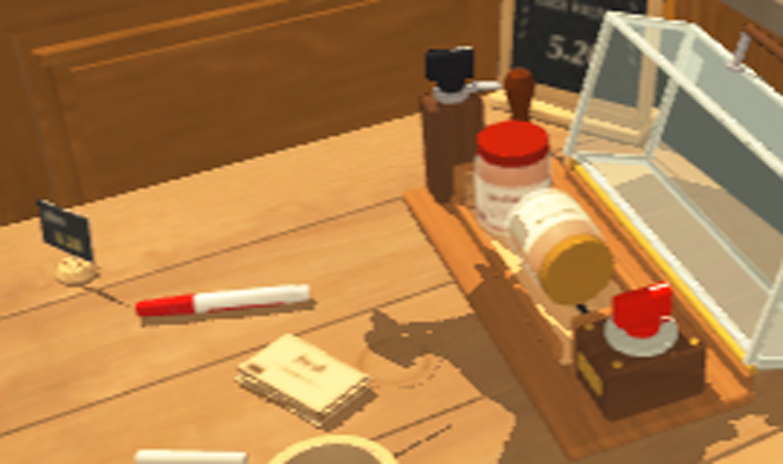

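The jar lies flat in the bay, lid towards the knob at about (575,272), with its axis at x≈-3 mm, y≈-58..+28. I'll grasp it with the tool tilted 30°, lift it, and check the poses that would set it upright on the free table.

```bash
cat >> h.py <<'E'
M0=Ro.from_euler('z',C,degrees=True).as_matrix()
def ori(t,az,s):  # tool tipped t towards case azimuth az, fingers close perpendicular to that plane
    t,az=np.radians([t,az]); h=np.array([np.cos(az),np.sin(az),0]); z=np.sin(t)*h+[0,0,-np.cos(t)]; y=s*np.cross([0,0,1],h)
    return list(Ro.from_matrix(M0@np.c_[np.cross(y,z),y,z]).as_euler('xyz',degrees=True))
def zdir(t,az):
    t,az=np.radians([t,az]); return np.array([np.sin(t)*np.cos(az),np.sin(t)*np.sin(az),-np.cos(t)])
D=.013
E
python3 - <<'E'
from h import *
print(proj("scene",W([-.003,-.058,.047])))
G=np.array([-.003,-.025,.047]); z=zdir(30,90); o=ori(30,90,-1)
arm.goto(list(W(G-.12*z)),o)
print("touch",arm.move_linear(list(W(G+D*z)),.08,contact_N=8)); st()
arm.gripper_close(); st("grip")
p=W(G+D*z); arm.move_linear([*p[:2],.13],.1)
arm.goto([.46,.2,.28],o); st("up")
q0=arm.get_obs()["qpos"]
for pos in([.44,.31],[.48,.31],[.40,.30]):
  for az in range(0,360,30):
    zc=zdir(-60,az); P=np.array([*pos,.0525])+D*(M0@zc)
    q=arm.ik(list(P),ori(-60,az,-1))
    if q is not None: print(pos,az,"body towards world",(-(M0@zc)[:2]).round(2),"max dq",np.abs(q-q0).max().round(0),np.round(q,0))
E
```

```text
[[278.73751982 235.67183079]]
touch False
 t51.4 pos [0.529  0.0645 0.0361] rot [180.  -30.   83.4] q7 61 F [-0.2 -0.2 -0.4] M [-0.53  0.05  0.03] w 1.00 g 0
grip t51.7 pos [0.5293 0.0642 0.0365] rot [179.9 -30.   83.4] q7 61 F [ 0.3 -1.1  6.2] M [-0.28  0.13  0.18] w 0.75 g 65
up t53.7 pos [0.46   0.1994 0.2791] rot [-180.   -29.9   83.4] q7 18 F [ 0.9  0.1 -3.4] M [-0.85  0.06 -0.02] w 0.75 g 66
[0.44, 0.31] 0 body towards world [ 0.86 -0.1 ] max dq 110.0 [-36.  68.  32.  72. -41. 111. -92.]
[0.44, 0.31] 30 body towards world [0.79 0.34] max dq 110.0 [-36.  68.   9.  61. -13. 112. -92.]
[0.44, 0.31] 60 body towards world [0.52 0.7 ] max dq 79.0 [-56.  71.  33.  62.  -9. 109. -61.]
[0.44, 0.31] 90 body towards world [0.1  0.86] max dq 67.0 [-69.  68.  33.  75.   6.  91. -49.]
[0.44, 0.31] 120 body towards world [-0.34  0.79] max dq 63.0 [-83.  63.  36.  95.  19.  65. -44.]
[0.44, 0.31] 150 body towards world [-0.7   0.52] max dq 74.0 [-100.   66.   50.  118.   29.   28.  -41.]
[0.44, 0.31] 180 body towards world [-0.86  0.1 ] max dq 144.0 [-42.  61. -48. 140. 100. 101. -92.]
[0.44, 
[... 1264 characters left out ...]
. -26. 111. -75.]
[0.4, 0.3] 60 body towards world [0.52 0.7 ] max dq 80.0 [-59.  69.  33.  71.  -9. 104. -62.]
[0.4, 0.3] 90 body towards world [0.1  0.86] max dq 70.0 [-72.  65.  32.  82.   6.  88. -52.]
[0.4, 0.3] 120 body towards world [-0.34  0.79] max dq 66.0 [-85.  61.  33.  99.  20.  64. -48.]
[0.4, 0.3] 150 body towards world [-0.7   0.52] max dq 76.0 [-103.   64.   48.  121.   32.   30.  -47.]
[0.4, 0.3] 270 body towards world [-0.1  -0.86] max dq 208.0 [ 36.  74. -70. 141. 164.  19.  12.]
[0.4, 0.3] 300 body towards world [ 0.34 -0.79] max dq 107.0 [-29.  60.  39. 119. -76.  94. -89.]
[0.4, 0.3] 330 body towards world [ 0.7  -0.52] max dq 108.0 [-34.  64.  39.  97. -59. 102. -90.]
```

Run:
```python
from h import *
o=ori(-60,120,-1); z=M0@zdir(-60,120)
P=np.array([.40,.30,.0525])+D*z
arm.goto(list(P+[0,0,.12]),o); st("above")
print("c",arm.move_linear(list(P+[0,0,-.006]),.04,contact_N=5)); st("down")
arm.move_linear(list(arm.get_obs()["tool_pos"]+[0,0,-.002]),.02); st("press")
arm.ungrasp(); st("open")
arm.move_linear(list(arm.get_obs()["tool_pos"]-.11*z),.1)
arm.goto([.40,.42,.33],down(90)); st()
print(jar("och"),jar("red"))
snap("scene","u1.png",80,350,140,300,2.9)
```

```text
above t54.8 pos [0.4053 0.2874 0.1663] rot [-179.9   60.   113.2] q7 -43 F [ 0.6 -1.2 -1.2] M [ 1.23  0.52 -0.  ] w 0.75 g 67
c True
down t57.4 pos [0.4046 0.2896 0.0499] rot [-179.9   60.1  113.5] q7 -49 F [-0.4  2.4  4.3] M [0.25 0.2  0.02] w 0.75 g 67
press t57.6 pos [0.4048 0.2894 0.0498] rot [-179.9   60.1  113.5] q7 -49 F [-4.1  4.6 11.3] M [-0.64  0.35 -0.36] w 0.75 g 68
open t58.0 pos [0.4046 0.2895 0.0478] rot [-179.8   60.   113.6] q7 -49 F [-0.6  0.6 -1.2] M [ 0.82  0.34 -0.01] w 1.00 g 0
 t60.2 pos [0.3994 0.4197 0.3294] rot [-1.799e+02  1.000e-01  8.340e+01] q7 -42 F [-0.9  0.3 -1.1] M [0.04 0.05 0.04] w 1.00 g 0
[('top', array([0.4002, 0.2977]), 529), ('scene', array([0.4002, 0.2959]), 313)] [('top', array([0.544 , 0.1638]), 446), ('scene', array([0.5527, 0.1806]), 315), ('scene', array([ 0.5208, -0.0698]), 259)]
```

View pics/u1.png

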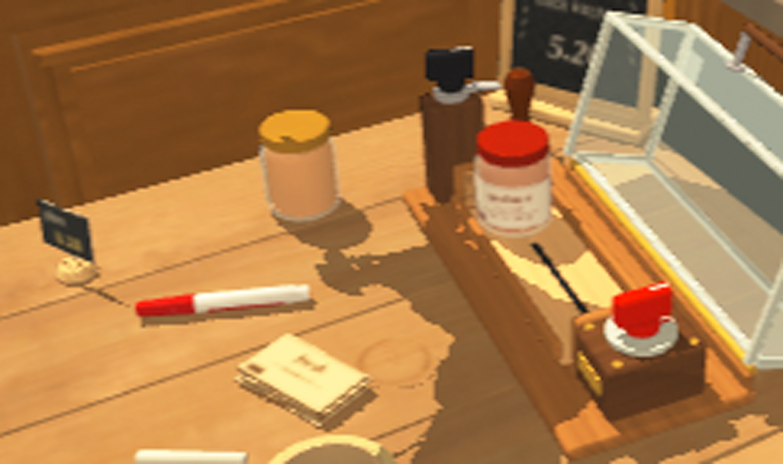

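The ochre jar stands upright at (.400,.297) and the red one stands against the end stop. I'll place ochre with more clearance this time.

Run:
```python
from h import *
pick(np.array([.4002,.2968])); place(-.012)
arm.goto([.40,.34,.33],down(90)); st()
snap("top","p2.png",125,365,150,285,3.33)
for c in("red","och"): print(jar(c,.099))
for a in(0,180):
  q=arm.ik(list(W([0,-.158,.074])),down(a)); print(a,np.round(q,0))
```

```text
touch False
grip t63.2 pos [0.4004 0.297  0.0267] rot [ 1.80e+02 -1.00e-01  8.34e+01] q7 -19 F [-0.9 -1.1  5.9] M [-0.13  0.38 -0.01] w 0.76 g 65
up t64.8 pos [0.3998 0.2966 0.2493] rot [-1.799e+02  1.000e-01  8.340e+01] q7 -32 F [-0.1 -0.6 -2.5] M [-0.02 -0.01  0.04] w 0.76 g 67
over t67.5 pos [0.533  0.0709 0.0706] rot [179.9  -0.   83.4] q7 9 F [ 0.6  0.6 -2.2] M [-0.03  0.05 -0.01] w 0.76 g 67
down True
down t68.4 pos [0.5324 0.0708 0.0408] rot [-180.    -0.    83.4] q7 11 F [-0.2  0.2  5.5] M [ 0.07  0.09 -0.04] w 0.76 g 67
 t71.2 pos [0.4006 0.3387 0.3295] rot [1.80e+02 1.00e-01 8.33e+01] q7 -35 F [-0.1 -0.3  0.4] M [-0.02  0.01 -0.02] w 1.00 g 0
[('top', array([0.5409, 0.1616]), 445), ('scene', array([0.5415, 0.1595]), 314), ('scene', array([ 0.5101, -0.0843]), 268)]
[('top', array([0.5325, 0.0723]), 555)]
0 [-23.  38.  45. 113. -39.  44. -51.]
180 [ -7.  32.  18. 113. -16.  37. 105.]
```

View pics/p2.png

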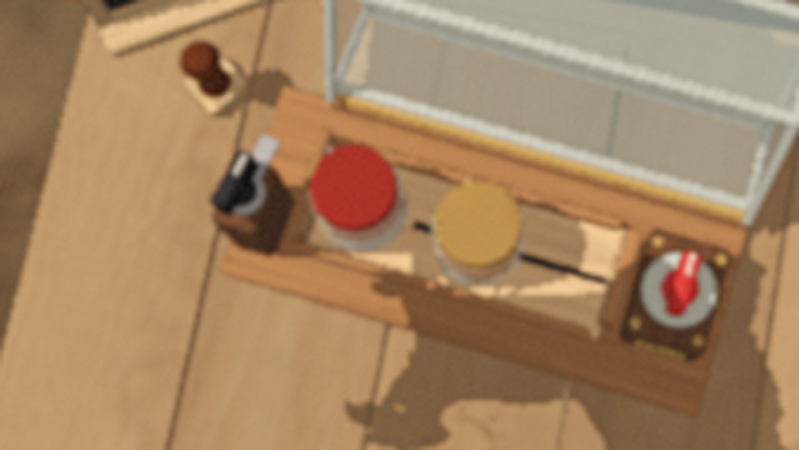

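Both jars stand in line in the tray: red at (355,187), ochre at (477,225). Now I'll wind the clamp, one full half turn first.

Run:
```python
from h import *
K=W([0,-.158,0])[:2]
arm.goto([*K,.17],down(180)); print("c",arm.move_linear([*K,.075],.1,contact_N=8)); 
arm.gripper_close(); st("grip")
for i in range(6):
    q7(-30); st(i)
arm.ungrasp(); st("open"); q7(180); st("back")
```

```text
c False
grip t75.3 pos [ 0.5172 -0.0727  0.0775] rot [179.8   0.2 173.5] q7 108 F [-4.2  6.6 26.6] M [ 1.39  0.86 -0.05] w 0.15 g 86
0 t75.9 pos [ 0.5171 -0.0725  0.0778] rot [1.797e+02 1.000e-01 1.437e+02] q7 79 F [-1.7  0.7  6.6] M [ 0.14  0.42 -0.06] w 0.15 g 78
1 t76.5 pos [ 0.5171 -0.0725  0.0779] rot [ 1.797e+02 -1.000e-01  1.140e+02] q7 49 F [-1.3  0.1  3.6] M [-0.07  0.17 -0.02] w 0.15 g 77
2 t77.0 pos [ 0.5171 -0.0725  0.0779] rot [179.8  -0.2  84.3] q7 19 F [-0.4  1.1  3. ] M [-0.01  0.2  -0.07] w 0.16 g 77
3 t77.6 pos [ 0.5171 -0.0725  0.0779] rot [179.9  -0.3  54.6] q7 -10 F [-1.5  1.   1.8] M [-0.09  0.29 -0.1 ] w 0.15 g 77
4 t78.2 pos [ 0.5171 -0.0725  0.0779] rot [-179.9   -0.3   24.9] q7 -40 F [-0.6  0.8  3.2] M [-0.04  0.29 -0.04] w 0.15 g 77
5 t78.7 pos [ 0.5171 -0.0725  0.0779] rot [-179.8   -0.2   -4.8] q7 -70 F [-0.2  0.2  2.5] M [ 0.06  0.43 -0.02] w 0.15 g 77
open t79.4 pos [ 0.5171 -0.0725  0.0779] rot [-179.8   -0.2   -5.1] q7 -70 F [-0.6 -0.3 -0.6] M [-0.05 -0.02 -0.  ] w 1.00 g 0
back t82.1 pos [ 0.5172 -0.0725  0.0779] rot [179.8   0.2 174.8] q7 110 F [-0.   0.3  0.8] M [-0.01 -0.01 -0.05] w 1.00 g 0
```

Run:
```python
from h import *
K=W([0,-.158,0])[:2]
arm.move_linear([*K,.075],.05)
arm.gripper_close(); st("grip"); tot=0; hi=0; log=[]
while tot<190:
    d=12 if tot<90 else 4
    q7(-d); tot+=d; o=arm.get_obs(); m=o["wrist_torque"][2]; log.append((tot,round(float(m),2),round(float(o["gripper_width"]),2)))
    if abs(m)>.24: hi+=1
    if abs(m)>.6 or hi>=3: break
print(log); st()
```

```text
grip t83.0 pos [ 0.5161 -0.0726  0.0756] rot [179.7   0.2 174.9] q7 110 F [-1.1  4.1  7. ] M [ 1.08  0.24 -0.02] w 0.27 g 58
[(12, -0.07, 0.15), (24, -0.02, 0.15), (36, -0.02, 0.15), (48, -0.05, 0.15), (60, -0.03, 0.15), (72, -0.09, 0.15), (84, -0.1, 0.15), (96, -0.11, 0.15), (100, -0.01, 0.15), (104, 0.01, 0.15), (108, -0.1, 0.15), (112, -0.02, 0.15), (116, -0.07, 0.15), (120, 0.03, 0.15), (124, -0.06, 0.15), (128, -0.09, 0.15), (132, -0.11, 0.15), (136, -0.05, 0.15), (140, -0.06, 0.15), (144, -0.04, 0.15), (148, -0.01, 0.15), (152, 0.18, 0.15), (156, 0.16, 0.15), (160, 0.16, 0.15), (164, 0.14, 0.15), (168, 0.15, 0.15), (172, 0.17, 0.15), (176, 0.15, 0.15), (180, 0.15, 0.15), (184, 0.19, 0.14), (188, 0.17, 0.15), (192, 0.18, 0.15)]
 t91.5 pos [ 0.5173 -0.0726  0.0779] rot [-179.6   -0.4   -9.2] q7 -74 F [ 0.2 -0.9  2.3] M [-0.1   0.17  0.18] w 0.15 g 77
```

Torque stepped up at about 150° and stayed flat, which is the clutch slipping. I'll stop here, release and inspect the marks.

Run:
```python
from h import *
arm.ungrasp(); K=W([0,-.158,0])[:2]
arm.move_linear([*K,.2],.15); arm.goto([.40,.30,.33],down(90)); st()
a=arm.grab_frame("top"); b=arm.grab_frame("scene")
x=cv2.resize(a[190:270,200:350,::-1],None,fx=5.3,fy=5.3,interpolation=cv2.INTER_CUBIC)[:300]
ka=cv2.resize(a[215:258,308:350,::-1],(300,300),interpolation=cv2.INTER_CUBIC)
kb=cv2.resize(b[228:276,275:323,::-1],(300,300),interpolation=cv2.INTER_CUBIC)
cv2.imwrite("pics/k1.png",np.vstack([x,np.hstack([ka,kb,np.zeros((300,x.shape[1]-600,3),np.uint8)])]))
for c in("red","och"): print(jar(c,.099))
```

```text
t94.6 pos [0.4008 0.2986 0.3295] rot [-1.80e+02  1.00e-01  8.32e+01] q7 -44 F [ 0.2 -0.6  0. ] M [-0.01  0.01 -0.03] w 1.00 g 0
[('top', array([0.5412, 0.1621]), 448), ('scene', array([0.542 , 0.1618]), 296), ('scene', array([ 0.5106, -0.0844]), 267)]
[('top', array([0.5357, 0.096 ]), 542)]
```

View pics/k1.png

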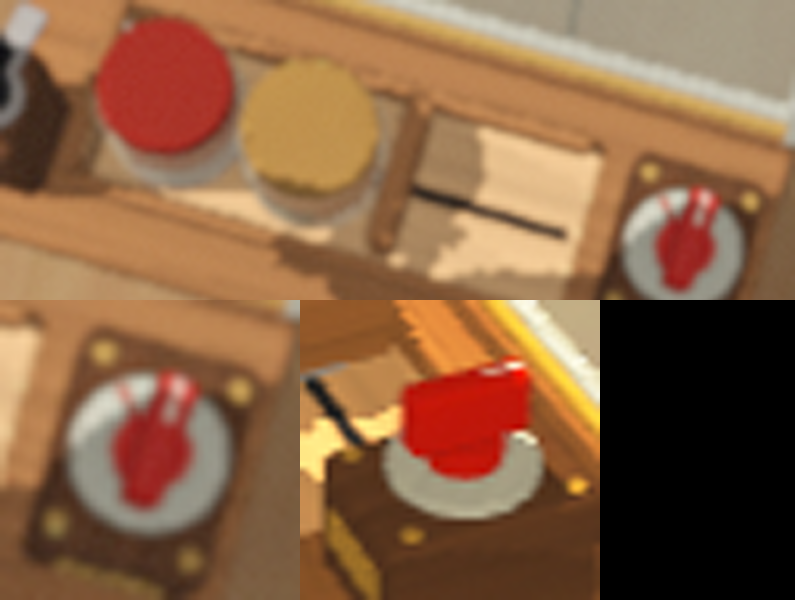

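In k1 the red dial mark at (128,390) trails the white knob mark at (175,378) by about 36°, or 0.63 rad of slip, which is within limits. The pusher sits against the ochre jar and the jars touch. Now I'll close the hood.

Run:
```python
from h import *
tc=lambda th,d:list(W(arc(BAR,th)+[0,0,-d])); o=down(90)
arm.goto(tc(108,-.08),o)
print("c",arm.move_linear(tc(108,.012),.06,contact_N=8)); arm.gripper_close(); st("grip")
for th in (102,94,86,78,70,62,54,46,40): arm.move_linear(tc(th,.012),.1)
st(40); arm.ungrasp()
arm.move_linear(tc(40,-.06),.1); arm.gripper_close()
print("touch",arm.move_linear(tc(38,0),.04,contact_N=4)); st()
for th in (34,28,22,16,11,7,4,2,0):
    arm.move_linear(tc(th,-.005),.08)
st("shut?"); print(arm.move_linear(tc(0,.004),.02,contact_N=12)); st()
```

```text
c False
grip t98.9 pos [0.7222 0.0424 0.1695] rot [180.   -0.   83.4] q7 -4 F [0.4 0.6 0. ] M [ 0.02 -0.03  0.02] w 0.09 g 58
40 t102.5 pos [0.5102 0.0661 0.1817] rot [-1.799e+02  1.000e-01  8.340e+01] q7 -8 F [ 2.  -4.4 -6.7] M [-0.94 -0.48  0.09] w 0.09 g 62
touch True
 t106.1 pos [0.504  0.0676 0.1987] rot [-179.8    0.    83.4] q7 -9 F [-1.6  0.3  3.9] M [ 0.1   0.48 -0.01] w -0.00 g 2
shut? t109.1 pos [0.4277 0.0764 0.0991] rot [-179.9    0.    83.4] q7 -9 F [ 0.3  0.4 -0.2] M [-0.02  0.01 -0.02] w 0.00 g 0
True
 t109.3 pos [0.4276 0.0764 0.0988] rot [-179.9    0.    83.4] q7 -9 F [-1.9  0.   9.1] M [-0.03  0.38  0.01] w -0.00 g 5
```

Run:
```python
from h import *
arm.move_linear(list(arm.get_obs()["tool_pos"]+[0,0,.12]),.2); arm.ungrasp()
L=W([-.030,.147,0])[:2]
arm.goto([*L,.22],down(180)); q7(3)
print(arm.move_linear([*L,.125],.1,contact_N=10)); arm.gripper_close(); st("grip")
for d in(-30,-30,-30,-3): q7(d); 
st("turned"); arm.ungrasp(); arm.move_linear([*L,.24],.15); arm.goto([.40,.36,.36],down(90)); st()
for c in("red","och"): print(jar(c,.099))
a=snap("top","f1.png",125,365,150,285,3.33); snap("scene","f2.png",80,350,140,300,2.9)
```

```text
False
grip t113.9 pos [0.5213 0.2339 0.1258] rot [1.799e+02 1.000e-01 1.763e+02] q7 57 F [-1.7  4.4  5.9] M [ 1.01  0.29 -0.03] w 0.23 g 59
turned t115.9 pos [0.5206 0.23   0.1258] rot [-179.9    0.2   83.9] q7 -35 F [-1.7  0.7  4.5] M [ 0.09  0.54 -0.03] w 0.23 g 59
 t118.3 pos [0.401  0.3586 0.3587] rot [-1.80e+02  1.00e-01  8.33e+01] q7 -53 F [ 0.3 -0.7 -0.8] M [-0.02  0.02 -0.05] w 1.00 g 0
[]
[]
```

View pics/f1.png

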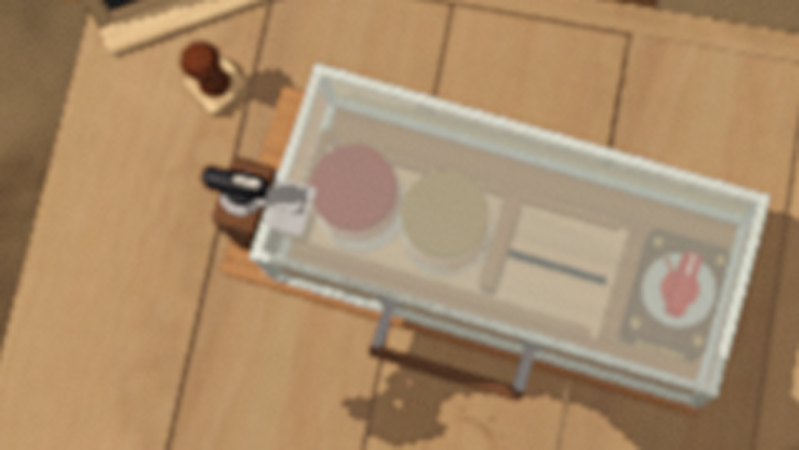

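The hood is shut, with its corners where they were at the start. The latch tongue lies over it at (290,208), the jars stand at (355,187) and (447,215), and the pusher is against them. Everything is in place, so I'm handing in.

```bash
python3 -c "
from rig import arm
print(arm.close_job())"
```

```text
the job is handed in; nothing more can be done
None
```

The job is handed in; no verdict came back. Both jars on the table (red and ochre) stand clamped in the tray, the hood is shut and latched, and the clutch slipped about 0.63 rad by the marks (limit 0.8); the ochre jar toppled in the tray once and was stood up again.

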